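# Load a sample vial into the tube labeller

## Robot

A 7-joint arm with a two-finger parallel gripper is mounted at the origin on the work surface. World frame = base frame: x ahead of the robot, y to its left, z up, the work surface at z = 0. Lengths are in m, angles in rad, forces in N, time in s.
With the tool pointing down it reaches from about 0.35 to 0.775 m from the base axis. Payload 3.1 kg.
Tool frame: the origin (TCP) lies midway between the tips of the shut fingers; the grasp point (between the pads) lies manip.pinch_z behind it (manip.pinch_z is the distance from the TCP to the grasp point, in m); z points along the fingers, y is the line along which they close (so a half turn about z gives the same grasp; the last joint's range is limited). The gripper opens to 85 mm and grips with 20 to 120 N. Pads are 22 mm wide; open, the fingers measure 114 mm over their backs; the gripper's body (76 mm by 85 mm) begins 54 mm behind the grasp point. The pads swing forward as they close: fully open they stand 13 mm farther back than shut.
Start: joints at [1.062, 0.311, 0.014, 1.512, -0.004, 1.319, -0.027], TCP at [0.248, -0.491, 0.231] pointing down, gripper open.
Joint ranges: [-2.7, 2.7], [-0.3, 1.91], [-1.27, 1.3], [0.12, 2.57], [-1.44, 4.58], [0.2, 2.03], [-3.05, 3.05]. Speed limits (rad/s): [2.79, 2.79, 3.14, 3.14, 3.14, 3.14, 3.14].

## Interface

Orientations are given as a rotation vector (axis times angle).
In Python, from workcell import status, viewer, manip gives the robot as it stands.
- The arm moves only by the tool carry_out, never from a script. Its argument "commands" is one flat list of numbers, 7 for each row, row after row: the turn, a rotation vector about the world's x, y, z in rad, then the shift along the world's x, y, z in mm, then the gripper's target within -1 to 1 (shut at 1, half-way at 0, fully open at -1). A call has 1 to 10 rows; each row is the pose to reach, as a shift and turn from the pose commanded when the call began; what a row does not reach only later rows make up. A row lasts 1/10 s, in which the tool goes at most 50 mm and 8.59 degrees, less where a joint would pass 70% of its speed; a pose out of reach is approached as far as the arm can. A call with a gripper value outside its range is refused whole. The fingers move at their own pace and stop on an object; "grip_force" is the grip in N (left out, the last holds). Time passes only in rows, so rows that repeat a pose let the fingers close. It gives the time, the measured TCP pose, the force, the opening and the grip force at its end, in the units of the state.
- status.observe(): the state, without advancing time (a new reading comes with each control period).
- viewer.grab_frame(name): name is "scene" or "top" or "wrist"; returns the picture (400x640x3 uint8, red, green, blue); there is no depth.
- viewer.get_calibration(name): a dict with "fov_y" (degrees; the focal length in pixels is half the picture's height over the tangent of half this angle, whatever the lens; pixels are square), "cx", "cy" (the principal point, pixels), "R" (3x3) and "t" (3): a world point X has camera coordinates R X + t. Camera axes: x right, y down, z forward; pixel columns grow to the right and rows downward; lengths in m; the calibration is good to about 2 mm. A picture is of the moment at which its call begins: read the wrist's pose just before it. get_calibration takes no time and is no camera call; for the wrist camera it gives the pose at the moment of the call.
- manip.hand_in(): hands the job in; it is judged then, once.
The state is a dict: "clock": time; "joints": joint angles; "qvel": joint speeds; "effort": joint torques, N m; "position": TCP position; "tcp_rot": TCP orientation; "force": force on the tool from outside, world axes, zero at the start; "wrist_torque": the same for the moment, N m; "width": finger opening in m; "grasp_force": force on a finger pad.
Only numpy, scipy, OpenCV 4.12 (cv2) and the standard library are available. Lean on these libraries where they do the work, as an engineer would, in place of code of your own. Each camera call takes 0.05 s, during which the arm holds its last target. There are 200 camera calls.

## Task

A capped sample vial is lying at the low end of the labeller's sloping feed gutter. Gently roll it up the gutter with a fingertip until it drops into the saddle between the two rubber rollers in front of the back stop, where it cannot roll back, then press the thumb tab of the raised pressure arm down until the arm's roller rests on the vial. Only push: do not pick the vial up or fling it, and leave everything else on the bench where it stands.

Things in the scene. Friction and masses are not known exactly. Their poses are not given: they have to be found in the camera images.
- labeller: bench-top tube labeller, 360 x 150 mm, fixed to the bench, placed anew each time. Origin on the bench under the middle of the saddle; x = feed direction (up the gutter), y across it (along the rollers), z up. Side plates stand 53 to 62 mm either side of the middle, 67 mm high at x = -34 to 75 mm, 112 mm at 75 to 215 mm. Label roll at x = 165 mm, top 160 mm up; control box 84 mm high on the -y side
- saddle (a point): where the vial's origin belongs: middle of the saddle, 71 mm above the bench. The saddle is two freely turning rubber rollers, 20 mm diameter, 100 mm long, axes 16 mm before and behind this point and 52 mm up. On its way in the vial's axis climbs to 77 mm above the bench at 16 mm before this point, on top of the front roller
- back_stop (a point): middle of the gap between the two steel uprights of the back stop, on their front face, 17.5 mm behind the saddle's middle, 81 mm up (tops 98 mm up). Each upright reaches from 30 to 53 mm to the side of the middle; the pressure arm's roller comes down between them
- gutter: steel feed gutter of the labeller, sloping 8 degrees. Origin at the middle of its floor's upper end (27 mm before the saddle's middle, 58 mm up); x uphill along the floor, z square to it. 130 mm long, 104 mm wide inside, side walls 10 mm high. At the low end (floor 40 mm above the bench) two tabs 12 mm high, 5 mm thick keep the vial in; the 68 mm gap between them lets a fingertip reach behind the vial
- vial: the sample vial to be moved: plain cylinder, 30 mm diameter, 100 mm long, 70 g give or take 30 percent, white with a red screw cap of the same diameter, lying across the gutter at its low end against the two tabs. Origin at the middle of its axis; y along the axis, towards the cap; x and z turn as it rolls. Rolls freely, back down when let go on the slope
- press_arm (a joint): hinge angle of the pressure arm, rad: 0 = down with its roller resting on a vial in the saddle; 1.1 to 1.35 = raised, at the start. Moves from -0.15 to 1.45, stiff (about 0.12 N m), stays where it is left. Raised, it still leans a little towards the saddle
- press_pivot (a point): middle of the pressure arm's hinge, 95 mm behind the saddle's middle, 96 mm up; the hinge line runs along the labeller's y
- press_tab (a point): middle of the upper face of the thumb tab at the arm's free end: aluminium plate, 34 mm along the arm, 36 mm wide, 6 mm thick. With the arm down it is 122 mm from the hinge towards the gutter and 21 mm higher than the hinge (117 mm above the bench), facing up; raised, it faces away from the gutter. The arm's roller, 20 mm diameter, 50 mm wide, is 95 mm from the hinge
- vial_a: another vial of the same kind (30 x 100 mm), standing on the bench beside the labeller; origin at the middle of its foot
- vial_b: another such standing vial, near vial_a; origin at the middle of its foot
- wide_bottle: white wide-mouthed plastic bottle, 64 mm diameter, 115 mm high; origin at the middle of its foot
- marker: black marker pen, 137 x 14 x 16 mm, lying on the bench off the gutter's low end; origin under its middle, x along it
- label_roll: spare roll of labels lying flat, 84 mm diameter, 40 mm high; origin at the middle of its underside
- foam_box: white foam box with lid, 130 x 110 x 79 mm; origin at the middle of its underside
- rack_vial0: vial standing in a dark foam block (160 x 90 x 50 mm); origin at the middle of its foot, 15 mm above the bench; top 115 mm up
- rack_vial1: second vial standing in the same foam block; origin as rack_vial0
Mind the look-alikes: they are no part of the job. Leave any orange or purple look-alike of the vial alone.

How it is judged:
On the way, in this order (a step that is already met when the one before it is completed fails the run):
1. the vial lies in the saddle between the rollers while the pressure arm is still up (x of vial in the frame of labeller between -0.005 and 0.005 m and z of vial in the frame of labeller between 0.066 and 0.075 m and value of joint press_arm above 0.5 rad), for 0.3 s.
2. the pressure arm is down with its roller on the vial (value of joint press_arm between -0.05 and 0.05 rad), for 0.2 s.
At the end, for the whole second after the job is handed in: The vial lies at rest on both rollers (axis within 5 mm of the saddle's middle, along and above, and parallel to the rollers within 0.1 rad) and the pressure arm is down on it (within 0.05 rad of its resting angle) (all of step 2 and x of vial in the frame of labeller between -0.005 and 0.005 m and y of vial in the frame of labeller between -0.008 and 0.008 m and z of vial in the frame of labeller between 0.066 and 0.075 m and angle between the y axis of vial and the y axis of labeller, either way round below 0.1 rad and linear speed of vial below 0.02 m/s); the robot touches nothing.
It fails at once if the vial is lifted about 1 cm or more off the gutter or rollers (z of vial in the frame of gutter above 0.027 m).
It fails at once if the vial is squeezed or rammed by the fingers with more than 30 N (contact force between the fingers and vial above 30 N).
It fails at once if the vial is flung (faster than 0.7 m/s) (linear speed of vial above 0.7 m/s).
It fails at once if another thing on the bench is shifted more than 15 mm or knocked over (distance of any of vial_a, vial_b, wide_bottle, marker, label_roll, foam_box, rack_vial0, rack_vial1 from where it was at the start of the episode above 0.015 m or angle between any of vial_a, vial_b, wide_bottle's own z axis and vertical above 0.5 rad).
It also fails if it takes over 61 s, if anything falls off the work surface, if the arm or the gripper's body presses on something with over 40 N, if the wrist force passes 120 N, or if a joint passes its speed limit or range.

## Working session

There is one attempt and no reset: what is moved stays moved. The work goes in short steps, Python scripts to look and compute and a tool call to move; the robot and the scene stay as the last step left them, time stands still between calls to the robot, and variables do not carry over. Pictures are saved under pics/ and viewed, at most 10 in all, crops included, and the job is handed in when it is done.

Besides the shell and the picture viewer there is one more tool, called after "Request:" by a JSON object that holds its "op" and its "data", one argument or row to a line. carry_out: Moves the arm, as the interface text tells. Its arguments: {"type":"object","properties":{"commands":{"type":"array","items":{"type":"number"}},"grip_force":{"type":"number"}},"required":["commands"]}

```bash
mkdir -p pics; python3 - <<'E'
from workcell import status, viewer, manip
import cv2
s=status.observe(); print({k:s[k] for k in ('clock','position','tcp_rot','width','force')}, manip.pinch_z)
for n in ('scene','top'):
    cv2.imwrite(f'pics/{n}0.png',viewer.grab_frame(n)[:,:,::-1])
    c=viewer.get_calibration(n); print(n,c)
E
```

```text
{'clock': 0.0, 'position': array([ 0.24719325, -0.4904911 ,  0.23020284]), 'tcp_rot': array([-3.05412909e+00, -7.26166648e-01,  1.03254619e-03]), 'width': 0.08512306927065284, 'force': array([-0.44976543,  0.84245067,  0.49314744])} 0.0187
scene {'fov_y': 55.445485266105756, 'cx': 328.9279394912631, 'cy': 199.3083727420217, 'R': array([[ 0.39226382,  0.91980872,  0.00900091],
       [ 0.69010685, -0.28780678, -0.66401791],
       [-0.60817894,  0.26668179, -0.74766249]]), 't': array([-0.18424213, -0.32458403,  1.53018272])}
top {'fov_y': 57.54552869706577, 'cx': 315.8074608631789, 'cy': 195.8351723180537, 'R': array([[-0.00423232, -0.99998893, -0.00205613],
       [-0.97792253,  0.00456849, -0.2089178 ],
       [ 0.20892488,  0.00112652, -0.97793104]]), 't': array([0.00507433, 0.56423675, 0.99080835])}
```

View pics/scene0.png

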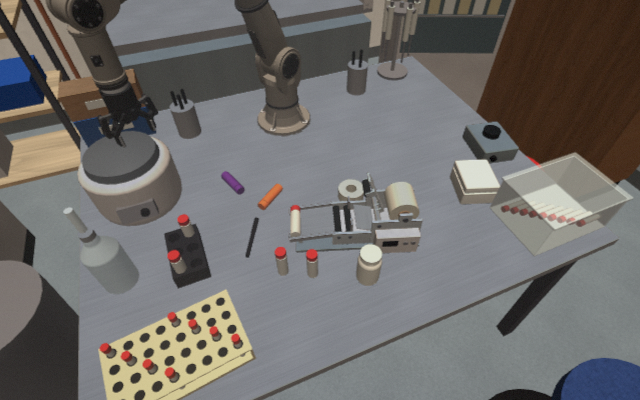

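View pics/top0.png

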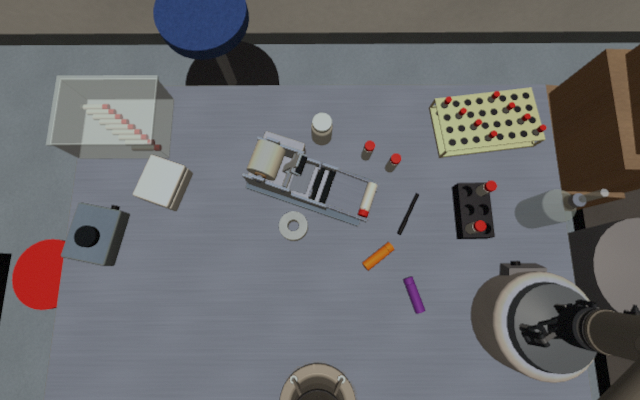

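The labeller is at about (315,180) in the top view, feeding to the left. The vial lying across its low end is at (368,199). It is white with a red cap, so it fits the description. The look-alikes are the standing vials at (369,147) and (394,160), the orange one at (378,256) and the purple one at (414,295). I'll confirm this in enlarged crops.

```bash
python3 - <<'E'
import cv2
a=cv2.imread('pics/top0.png')[120:235,235:385]; cv2.imwrite('pics/topc.png',cv2.resize(a,None,fx=5,fy=5,interpolation=cv2.INTER_CUBIC))
a=cv2.imread('pics/scene0.png')[170:265,280:430]; cv2.imwrite('pics/scenec.png',cv2.resize(a,None,fx=5,fy=5,interpolation=cv2.INTER_CUBIC))
E
```

```text
(no output)
```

View pics/topc.png

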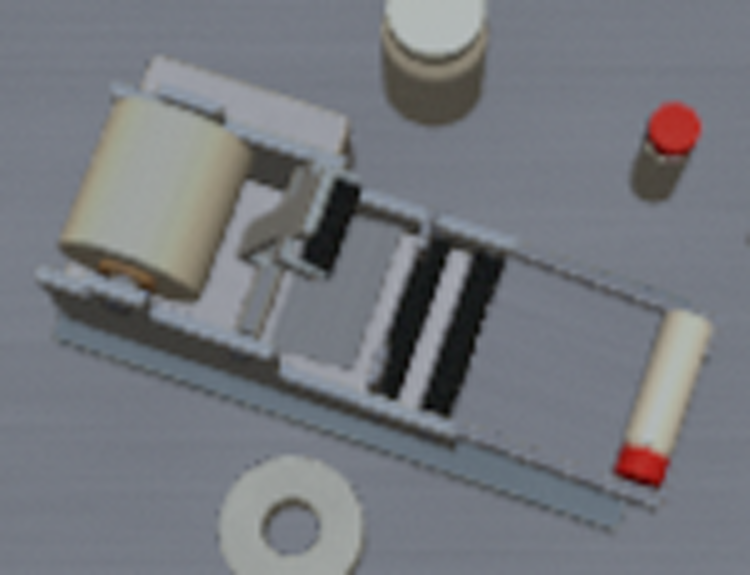

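View pics/scenec.png

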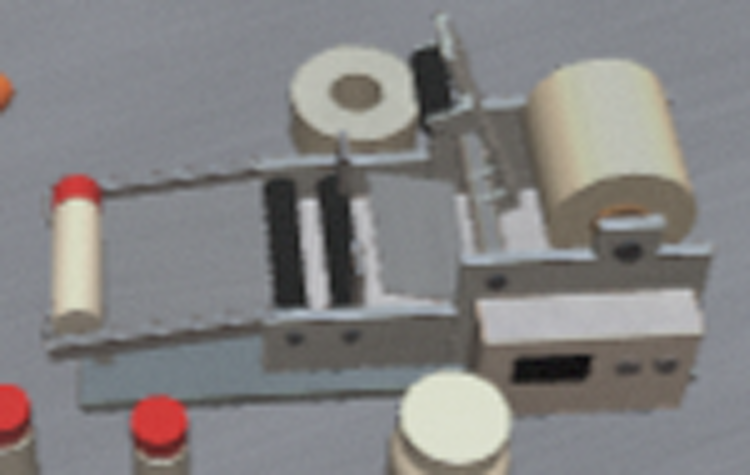

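The crops confirm it. The white vial with the red cap lies across the low end, at crop (663,398) in the top view. The rollers and the raised arm are clear. Next I fit the labeller pose.

```bash
cat > fit.py <<'E'
import numpy as np
from workcell import status, viewer, manip
from scipy.optimize import least_squares
def proj(n,X):
    c=viewer.get_calibration(n); f=200/np.tan(np.radians(c['fov_y']/2))
    p=np.asarray(X)@np.array(c['R']).T+c['t']; return p[:,:2]/p[:,2:]*f+[c['cx'],c['cy']]
def W(p,L): 
    L=np.asarray(L,float); c,s=np.cos(p[2]),np.sin(p[2])
    return np.c_[p[0]+c*L[:,0]-s*L[:,1],p[1]+s*L[:,0]+c*L[:,1],L[:,2]]
def arm(th,a,h,y): return [0.095-a*np.cos(th)+h*np.sin(th),y,0.096+a*np.sin(th)+h*np.cos(th)]
E
python3 - <<'E'
from fit import *
T=lambda x,y:(235+x/5,120+y/5)
S=lambda x,y:(280+x/5,170+y/5)
r=.001
fixed=[('top',(-16,-50,52),T(488,256)),('top',(-16,50,52),T(438,411)),('top',(16,-50,52),T(432,243)),('top',(16,50,52),T(386,392)),
('top',(-34,62,67),T(455,447)),
('scene',(-16,50,52),S(280,180)),('scene',(-16,-50,52),S(291,306)),('scene',(16,50,52),S(333,178)),('scene',(16,-50,52),S(344,304)),
('scene',(-34,-62,67),S(264,322)),('scene',(75,-62,112),S(460,258))]
def res(p,full=False):
    o=[]
    for n,L,u in fixed: o.append(proj(n,W(p,[np.array(L)*r]))[0]-u)
    vx,vy=p[3:5]; vz=.0575
    for n,yy,u in [('top',-.05,T(688,318)),('top',.05,T(638,480)),('scene',.05,S(77,182)),('scene',-.05,S(76,322))]:
        o.append(proj(n,W(p,[[vx,vy+yy,vz]]))[0]-u)
    th=p[5]
    # tab tip edge ends
    for n,y,u in [('scene',.018,S(438,16)),('top',-.018,T(333,172)),('top',.018,T(322,272))][:1]:
        o.append(proj(n,W(p,[arm(th,.139,.019,y)]))[0]-u)
    return np.array(o) if full else np.array(o).ravel()
s=least_squares(res,[.35,.0,1.3,-.138,0,1.2],loss='soft_l1')
print(s.x.round(4),np.degrees(s.x[2])); print(res(s.x,True).round(1))
p=s.x; print(status.observe()['clock'])
for th in (1.1,1.2,1.3): print(th,*[(proj(n,W(p,[arm(th,a,.018,y) for a in(.139,.105) for y in(-.018,.018)]))-((235,120) if n=='top' else (280,170)))*5 for n in('top','scene')])
E
```

```text
[ 5.9830e-01 -1.3800e-02  1.2363e+00 -1.3880e-01 -5.0000e-04  1.2051e+00] 70.83290557735874
[[-0.6 -0.1]
 [-1.5  0.4]
 [ 0.3 -0.9]
 [-1.6  0.7]
 [-0.2 -1.9]
 [-0.9  0.3]
 [-0.3  1.6]
 [-1.   0.2]
 [ 0.2  1.4]
 [-0.8 -1.1]
 [-0.  -0.1]
 [-0.4 -0. ]
 [-0.7 -0.3]
 [-0.9  0.7]
 [-0.4 -0.5]
 [-0.2 -3.6]]
0.1
1.1 [[356.14395012 175.96439044]
 [331.94272129 242.3045529 ]
 [329.29195729 185.50016437]
 [305.68938597 249.70721454]] [[416.75498821  53.80766659]
 [408.01621068   5.20907191]
 [441.32275559  92.70085906]
 [432.21456271  44.30925331]]
1.2 [[330.1901935  164.93953   ]
 [305.7001979  231.41625928]
 [309.99404804 177.6185075 ]
 [286.19511015 241.89507926]] [[443.21088982  47.21160206]
 [433.82411393  -1.34248162]
 [461.13831909  88.41296382]
 [451.55824558  40.0530122 ]]
1.3 [[303.57245667 154.54269107]
 [278.82419193 221.06042294]
 [290.35440043 170.23431799]
 [266.3826387  234.51219688]] [[470.18117244  42.42125658]
 [460.14152994  -6.08100493]
 [481.20855532  85.45620407]
 [471.15710954  37.13431709]]
```

Request:
{"op": "carry_out", "data": {
  "commands": [0,0,0.08,28,28,0,0.53,0,0,0.16,57,57,0,0.53,0,0,0.24,86,86,0,0.53,0,0,0.32,115,115,0,0.53,0,0,0.4,144,144,0,0.53,0,0,0.48,173,173,0,0.53,0,0,0.56,202,202,0,0.53,0,0,0.64,231,231,0,0.53,0,0,0.71,260,260,0,0.53,0,0,0.77,285,287,0,0.53]
}}

```text
clock: 1.1
position: [0.5336, -0.2022, 0.2307]
tcp_rot: [-2.556, -1.825, 0.0]
force: [0.3, -0.1, 0.2]
width: 0.0199
grasp_force: 0.0
```

```bash
python3 - <<'E'
from fit import *
import cv2
s=status.observe(); print({k:s[k] for k in ('clock','position','tcp_rot','width','force','joints')})
a=viewer.grab_frame('wrist')[:,:,::-1]; cv2.imwrite('pics/w1.png',a)
np.save('w1cal.npy',viewer.get_calibration('wrist'),allow_pickle=True)
a=viewer.grab_frame('scene')[:,:,::-1]; cv2.imwrite('pics/s1.png',a)
E
```

```text
{'clock': 1.1, 'position': array([ 0.53355048, -0.20222951,  0.23073648]), 'tcp_rot': array([-2.55567299e+00, -1.82536859e+00,  6.42027380e-05]), 'width': 0.019875857375284082, 'force': array([ 0.29616308, -0.0788625 ,  0.19264579]), 'joints': array([ 0.55746909,  0.37372579, -0.31266083,  1.44301116,  0.11490814,
        1.34368649, -0.09128485])}
```

View pics/w1.png

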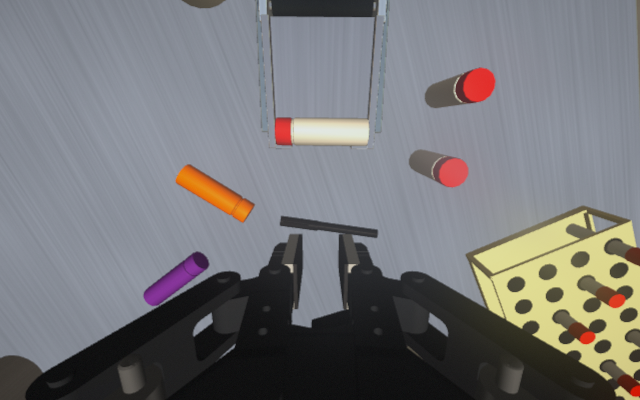

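The wrist view shows the vial square to the gripper: cap end (275,131), white end (369,132). The front roller is at the top, with its lower edge at row 16 from x=271 to 374. I'll check the fit against this.

```bash
python3 - <<'E'
from fit import *
p=[.5983,-.0138,1.2363]
print(proj('wrist',W(p,[[-.1388,.05,.0575],[-.1388,-.05,.0575],[-.016,.05,.052],[-.016,-.05,.052],[-.026,.05,.052],[-.026,-.05,.052]])).round(1))
# refit with wrist vial ends + roller ends
obs=[((-.1388,.05,.0575),(275,131)),((-.1388,-.05,.0575),(369,132)),((-.0255,.05,.055),(271,16)),((-.0255,-.05,.055),(374,16))]
s=least_squares(lambda q:np.concatenate([proj('wrist',W(q,[L]))[0]-u for L,u in obs]),p); print(s.x,s.fun.round(1))
pos=status.observe()['position']; c,sn=np.cos(p[2]),np.sin(p[2])
for q in(p,s.x):
  d=pos[:2]-q[:2]; print('tcp in lab',c*d[0]+sn*d[1],-sn*d[0]+c*d[1])
import cv2
a=cv2.imread('pics/s1.png')[150:250,330:450]; cv2.imwrite('pics/s1c.png',cv2.resize(a,None,fx=6,fy=6,interpolation=cv2.INTER_CUBIC))
E
```

```text
[[274.7 137.2]
 [364.5 138.3]
 [271.9  13.1]
 [370.2  14.4]
 [272.2  24.2]
 [369.6  25.6]]
[ 0.60172423 -0.00790668  1.24482441] [ 1.8  0.4 -1.9 -0.3  2.  -0.4 -1.9  0. ]
tcp in lab -0.19278140981529948 -0.0011954227814792093
tcp in lab -0.19947225183185727 0.00010428682717118082
```

View pics/s1c.png

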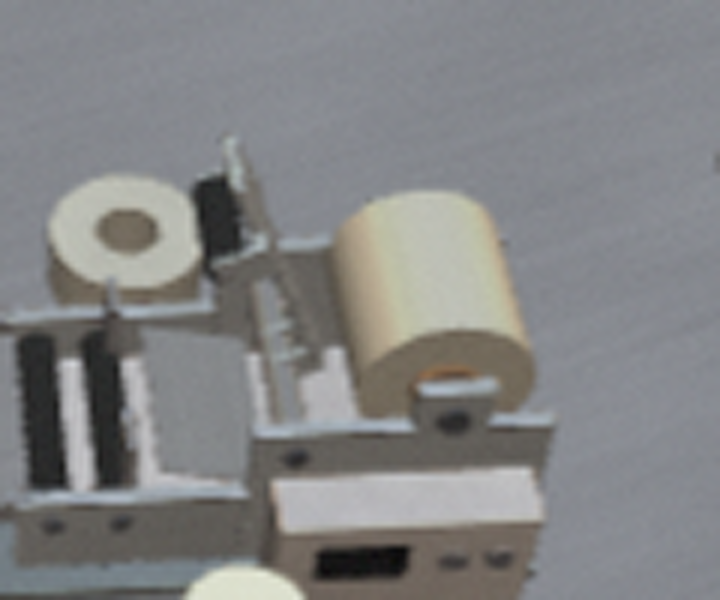

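```bash
python3 - <<'E'
from fit import *
from scipy.spatial.transform import Rotation as Ro
s=status.observe();c=viewer.get_calibration('wrist')
C=-np.array(c['R']).T@c['t']; print('cam in tool',Ro.from_rotvec(s['tcp_rot']).inv().apply(C-s['position']))
E
```

```text
cam in tool [ 0.06776195  0.00023053 -0.14294119]
```

```bash
python3 - <<'E'
from fit import *
p=[.600,-.011,1.241]
c=viewer.get_calibration('top'); f=200/np.tan(np.radians(c['fov_y']/2));R=np.array(c['R']);C=-R.T@c['t']
for u,v,z in [(490,186,.115),(480,227,.115),(394,160,.1),(369,147,.1),(453,188,.05),(453,238,.05)]:
    d=R.T@[(u-c['cx'])/f,(v-c['cy'])/f,1]; X=C+d*(z-C[2])/d[2]; e=X[:2]-p[:2]
    print(X.round(3),(np.cos(p[2])*e[0]+np.sin(p[2])*e[1]).round(3),(-np.sin(p[2])*e[0]+np.cos(p[2])*e[1]).round(3))
E
```

```text
[ 0.578 -0.475  0.115] -0.446 -0.129
[ 0.465 -0.437  0.115] -0.446 -0.01
[ 0.658 -0.219  0.1  ] -0.178 -0.123
[ 0.697 -0.15   0.1  ] -0.1 -0.137
[ 0.588 -0.398  0.05 ] -0.37 -0.114
[ 0.442 -0.386  0.05 ] -0.406 0.028
```

Request:
{"op": "carry_out", "data": {
  "commands": [0.066,-0.023,0,0,0,-10,0.53,0.132,-0.045,0,0,0,-30,0.53,0.198,-0.068,0,0,0,-50,0.53,0.264,-0.09,0,0,0,-70,0.53,0.33,-0.113,0,0,0,-90,0.53,0.33,-0.113,0,0,0,-110,0.53,0.33,-0.113,0,0,0,-130,0.53,0.33,-0.113,0,0,0,-150,0.53,0.33,-0.113,0,0,0,-170,0.53,0.33,-0.113,0,0,0,-183,0.53]
}}

```text
clock: 2.2
position: [0.5308, -0.2045, 0.0462]
tcp_rot: [-2.37, -1.684, -0.413]
force: [0.4, 0.5, -0.2]
width: 0.0204
grasp_force: 0.0
```

```bash
python3 - <<'E'
from fit import *
import cv2
s=status.observe(); print({k:s[k] for k in ('clock','position','tcp_rot','width','force')})
a=viewer.grab_frame('wrist')[:,:,::-1]; cv2.imwrite('pics/w2.png',a)
E
```

```text
{'clock': 2.2, 'position': array([ 0.53080608, -0.20448618,  0.04617675]), 'tcp_rot': array([-2.37018481, -1.6835892 , -0.41322449]), 'width': 0.02038623923955282, 'force': array([ 0.44760869,  0.53894369, -0.20864903])}
```

View pics/w2.png

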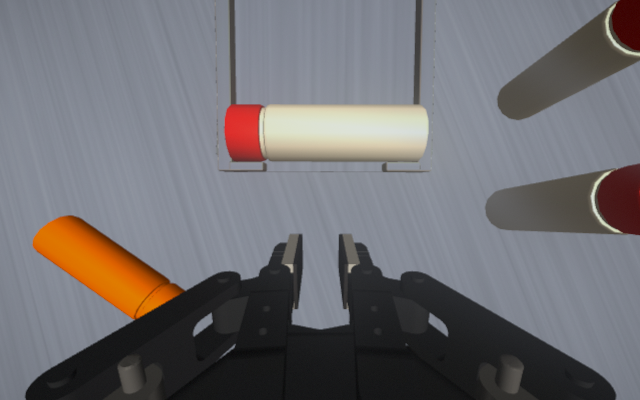

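The two tabs (267 and 383) leave a gap centred at about column 325, and the fingers are centred at about 320. I'll shift them about 3 mm sideways as I go in, then start rolling.

Request:
{"op": "carry_out", "data": {
  "commands": [0,0,0,6.0,8.5,0,0.53,0,0,0,9.3,17.9,0,0.53,0,0,0,12.5,27.4,0,0.53,0,0,0,14.5,33.1,0,0.53,0,0,0,16.4,38.7,0,0.53,0,0,0,18.4,44.4,0.8,0.53,0,0,0,20.3,50.1,1.7,0.53,0,0,0,22.2,55.8,2.5,0.53,0,0,0,24.2,61.4,3.4,0.53,0,0,0,26.1,67.1,4.2,0.53]
}}

```text
clock: 3.25
position: [0.5588, -0.1367, 0.0526]
tcp_rot: [-2.371, -1.687, -0.417]
force: [0.6, 0.2, 0.0]
width: 0.0201
grasp_force: 0.2
```

```bash
python3 - <<'E'
from fit import *
import cv2
s=status.observe(); print({k:s[k] for k in ('clock','position','tcp_rot','width','force')})
d=s['position'][:2]-[.6,-.011]; print(.324*d[0]+.946*d[1],-.946*d[0]+.324*d[1])
a=viewer.grab_frame('wrist')[:,:,::-1]; cv2.imwrite('pics/w3.png',a)
E
```

```text
{'clock': 3.25, 'position': array([ 0.55882914, -0.13668938,  0.05260304]), 'tcp_rot': array([-2.3706165 , -1.6865995 , -0.41655428]), 'width': 0.02008124637497685, 'force': array([0.60898756, 0.22170582, 0.02079088])}
-0.13224150944974977 -0.001775729410529961
```

View pics/w3.png

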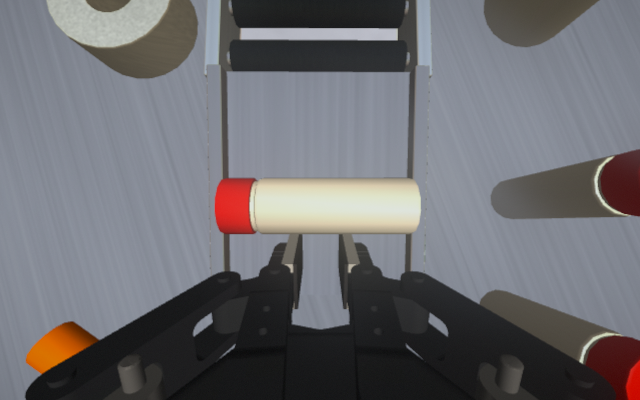

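The vial is rolling straight and sits centred on the gutter: it spans columns 215–420, the walls 225–412. Carrying on.

Request:
{"op": "carry_out", "data": {
  "commands": [0,0,0,1.9,5.7,0.7,0.53,0,0,0,3.9,11.4,1.5,0.53,0,0,0,5.8,17.0,2.3,0.53,0,0,0,7.8,22.7,3.1,0.53,0,0,0,9.7,28.4,4.0,0.53,0,0,0,11.7,34.1,4.8,0.53,0,0,0,13.6,39.7,5.7,0.53,0,0,0,15.6,45.4,6.5,0.53,0,0,0,17.5,51.1,7.4,0.53,0,0,0,19.4,56.8,8.2,0.53]
}}

```text
clock: 4.3
position: [0.5782, -0.0798, 0.0608]
tcp_rot: [-2.37, -1.687, -0.417]
force: [-0.4, -0.8, -0.7]
width: 0.0197
grasp_force: 0.2
```

```bash
python3 - <<'E'
from fit import *
import cv2
s=status.observe(); print({k:s[k] for k in ('clock','position','force')})
d=s['position'][:2]-[.6,-.011]; print(.324*d[0]+.946*d[1],-.946*d[0]+.324*d[1])
a=viewer.grab_frame('wrist')[:,:,::-1]; cv2.imwrite('pics/w4.png',a)
# the vial's extents
r=a.astype(int); m=(r[...,2]>120)&(r[...,1]<70)
ys,xs=np.nonzero(m[:300,180:300]); print('cap rows',np.percentile(ys,[2,50,98]),'cols',180+np.percentile(xs,[2,50,98]))
E
```

```text
{'clock': 4.3, 'position': array([ 0.57822726, -0.07979005,  0.06079045]), 'force': array([-0.39479245, -0.82984018, -0.69363589])}
-0.07212975819629491 -0.0016909665267094108
cap rows [179. 206. 232.] cols [217. 234. 251.]
```

Request:
{"op": "carry_out", "data": {
  "commands": [0,0,0,1.0,2.8,0.4,0.53,0,0,0,1.9,5.7,0.8,0.53,0,0,0,2.9,8.5,1.2,0.53,0,0,0,3.9,11.4,1.7,0.53,0,0,0,4.9,14.2,2.1,0.53,0,0,0,5.8,17.0,2.6,0.53,0,0,0,6.8,19.9,3.4,0.53,0,0,0,7.8,22.7,4.4,0.53,0,0,0,8.7,25.5,5.3,0.53,0,0,0,9.7,28.4,6.0,0.53]
}}

```text
clock: 5.35
position: [0.5879, -0.0512, 0.0669]
tcp_rot: [-2.37, -1.687, -0.417]
force: [-0.4, -0.3, -1.0]
width: 0.0201
grasp_force: 0.0
```

```bash
cat > look.py <<'E'
from fit import *
import cv2,sys
s=status.observe(); print({k:s[k] for k in ('clock','position','force')})
d=s['position'][:2]-[.6,-.011]; print(.324*d[0]+.946*d[1],-.946*d[0]+.324*d[1])
a=viewer.grab_frame('wrist')[:,:,::-1]; cv2.imwrite(sys.argv[1],a)
r=a.astype(int); m=(r[...,2]>120)&(r[...,1]<70)
ys,xs=np.nonzero(m[:300,180:300]); print('cap rows',np.percentile(ys,[2,50,98]),'cols',180+np.percentile(xs,[2,50,98]))
E
python3 look.py pics/w5.png
```

```text
{'clock': 5.35, 'position': array([ 0.58787366, -0.05117398,  0.0668581 ]), 'force': array([-0.4113393 , -0.28876156, -0.95568439])}
-0.04193352416624376 -0.0015448502850278073
cap rows [178. 204. 231.] cols [218. 235. 251.]
```

Request:
{"op": "carry_out", "data": {
  "commands": [0,0,0,0.6,1.9,0.2,0.53,0,0,0,1.3,3.8,0.2,0.53,0,0,0,1.9,5.7,0.2,0.53,0,0,0,2.6,7.6,0.2,0.53,0,0,0,2.9,8.5,0.2,0.53,0,0,0,2.9,8.5,0.2,0.53,0,0,0,2.9,8.5,0.2,0.53]
}}

```text
clock: 6.1
position: [0.5906, -0.0434, 0.0669]
tcp_rot: [-2.371, -1.687, -0.416]
force: [-0.2, 0.3, -1.1]
width: 0.0194
grasp_force: 0.0
```

```bash
python3 look.py pics/w6.png
```

```text
{'clock': 6.1, 'position': array([ 0.59063993, -0.0434033 ,  0.06686987]), 'force': array([-0.22367956,  0.26363699, -1.12538953])}
-0.033686180066613426 -0.0016440466177143585
cap rows [171. 196. 221.] cols [221. 238. 253.]
```

View pics/w6.png

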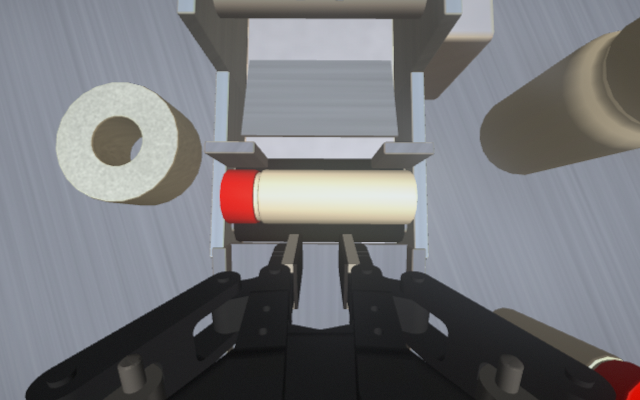

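The vial has dropped into the saddle: it spans columns 221–416 at row 196, between the front roller (row 233) and the back roller (row 162), and it is straight. I'm backing off, raising the tool and untilting it, then looking at the pressure arm.

Request:
{"op": "carry_out", "data": {
  "commands": [0,0,0,-5,-14,1,0.53,0,0,0,-10,-28,2,0.53,0,0,0,-13,-38,10,0.53,0,0,0,-13,-38,45,0.53,-0.066,0.023,0,-13,-38,85,0.53,-0.132,0.045,0,-13,-38,125,0.7,-0.198,0.068,0,-13,-38,165,1,-0.264,0.09,0,-13,-38,205,1,-0.33,0.113,0,-13,-38,233,1,-0.33,0.113,0,-13,-38,233,1]
}}

```text
clock: 7.15
position: [0.5806, -0.0785, 0.3064]
tcp_rot: [2.55, 1.823, 0.015]
force: [0.1, 1.3, 0.3]
width: -0.0001
grasp_force: 0.0
```

```bash
python3 look.py pics/w7.png; python3 - <<'E'
from fit import *
import cv2
w=cv2.imread('pics/w7.png')[:330,120:520]; w=cv2.resize(w,(400,330))
t=viewer.grab_frame('scene')[:,:,::-1][150:250,350:450]; t=cv2.resize(t,(400,400),interpolation=cv2.INTER_CUBIC)
o=np.zeros((400,800,3),np.uint8); o[:330,:400]=w; o[:,400:]=t; cv2.imwrite('pics/c7.png',o)
E
```

```text
{'clock': 7.15, 'position': array([ 0.58057618, -0.07849833,  0.30638717]), 'force': array([0.08859698, 1.26626894, 0.33117212])}
-0.07014673791362834 -0.0034945267503322802
cap rows [115. 128. 264.] cols [219.74 282.   289.  ]
```

View pics/c7.png

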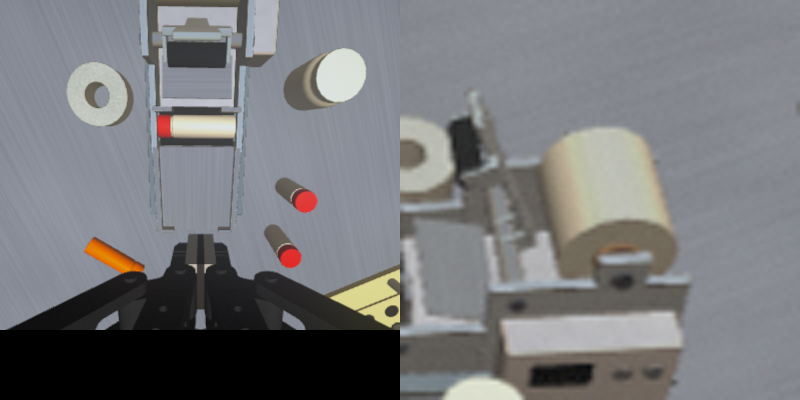

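```bash
python3 - <<'E'
from fit import *
obs=[((0,.05,.071),(277,125)),((0,-.05,.071),(357,127)),((.0175,.053,.098),(276,109)),((.0175,-.053,.098),(359,109))]
f=lambda q:np.concatenate([(proj('wrist',W(q,[L]))[0]-u) for L,u in obs])
s=least_squares(f,[.6,-.011,1.241]);q=s.x;print(q,s.fun.round(1))
for th in np.arange(1.0,1.4,.05):
    print(th.round(2),'roller',proj('wrist',W(q,[arm(th,.095,0,.0)])).round(1)[0],'tab tip',proj('wrist',W(q,[arm(th,.139,h,0) for h in(.021,.015)])).round(1).tolist(),'tip lab',np.round(arm(th,.139,.021,0),3))
for th in(1.1,1.15,1.2,1.25,1.3): print(th,(proj('scene',W(q,[arm(th,.139,.018,.018),arm(th,.095,0,.025),arm(th,.095,0,-.025)]))-[350,150])*4+[400,0])
d=status.observe()['position'][:2]-q[:2];c,sn=np.cos(q[2]),np.sin(q[2]);print('tcp lab',c*d[0]+sn*d[1],-sn*d[0]+c*d[1])
E
```

```text
[ 0.59651016 -0.01808421  1.22432967] [ 1.7 -0.4 -1.1 -1.4 -3.5  0.3  2.9  1.4]
1.0 roller [316.8  74.7] tab tip [[316.0, 72.4], [316.0, 80.6]] tip lab [0.038 0.    0.224]
1.05 roller [316.8  69.2] tab tip [[316.0, 61.9], [316.0, 70.6]] tip lab [0.044 0.    0.227]
1.1 roller [316.8  63.5] tab tip [[316.0, 50.7], [316.0, 60.0]] tip lab [0.051 0.    0.229]
1.15 roller [316.8  57.5] tab tip [[316.1, 39.1], [316.1, 48.9]] tip lab [0.057 0.    0.231]
1.2 roller [316.8  51.2] tab tip [[316.1, 26.9], [316.1, 37.3]] tip lab [0.064 0.    0.233]
1.25 roller [316.8  44.8] tab tip [[316.2, 14.4], [316.1, 25.2]] tip lab [0.071 0.    0.235]
1.3 roller [316.9  38.2] tab tip [[316.2, 1.6], [316.2, 12.8]] tip lab [0.078 0.    0.236]
1.35 roller [316.9  31.5] tab tip [[316.3, -11.4], [316.3, 0.0]] tip lab [0.085 0.    0.236]
1.1 [[439.87090927  84.76090298]
 [439.58843053 127.04209112]
 [447.89142094 180.84994066]]
1.15 [[450.13684278  82.0467731 ]
 [446.00653094 124.74413428]
 [454.53065891 178.54806784]]
1.2 [[460.54147747  79.68771501]
 [452.55771535 122.65692922]
 [461.30649082 176.45499019]]
1.25 [[471.05123229  77.69259358]
 [459.22287103 120.78742017]
 [468.19905191 174.57771939]]
1.3 [[481.63192343  76.06884508]
 [465.98237439 119.14183357]
 [475.18794503 172.92255063]]
tcp lab -0.06626027413307825 -0.004005512652464932
```

The arm angle comes out at about 1.2 rad (roller at column 316, row 53), so the tab is near lab x = 0.07, z = 0.22. I'll go over the arm to behind the tab, then come down.

Request:
{"op": "carry_out", "data": {
  "commands": [0,0,0,8,23,0,1,0,0,0,16,48,0,1,0,0,0,24,73,0,1,0,0,0,33,98,0,1,0,0,0,41,123,0,1,0,0,0,49,148,0,1,0,0,0,56,170,0,1,0,0,0,61,183,0,1,0,0,0,61,183,0,1]
}}

```text
clock: 8.15
position: [0.6382, 0.1026, 0.2979]
tcp_rot: [-2.556, -1.822, 0.004]
force: [-0.2, 0.9, -0.5]
width: 0.0001
grasp_force: 0.0
```

```bash
python3 - <<'E'
from fit import *
import cv2
s=status.observe(); print({k:s[k] for k in ('clock','position','tcp_rot','force')})
for q in ([.599,-.013,1.234],[.5965,-.018,1.224]):
  d=s['position'][:2]-q[:2];c,sn=np.cos(q[2]),np.sin(q[2]);print('tcp lab',c*d[0]+sn*d[1],-sn*d[0]+c*d[1])
a=viewer.grab_frame('top')[:,:,::-1]; b=viewer.grab_frame('scene')[:,:,::-1]
o=np.hstack([cv2.resize(x,(400,500),interpolation=cv2.INTER_CUBIC) for x in (a[100:225,240:340],b[115:240,340:440])]); cv2.imwrite('pics/c8.png',o)
E
```

```text
{'clock': 8.15, 'position': array([0.63815776, 0.10259053, 0.297924  ]), 'tcp_rot': array([-2.55590627, -1.82223967,  0.00394949]), 'force': array([-0.24595216,  0.91247136, -0.45448985])}
tcp lab 0.12203671903023611 0.001240826623480247
tcp lab 0.12757025782433518 0.0018093784252097428
```

View pics/c8.png

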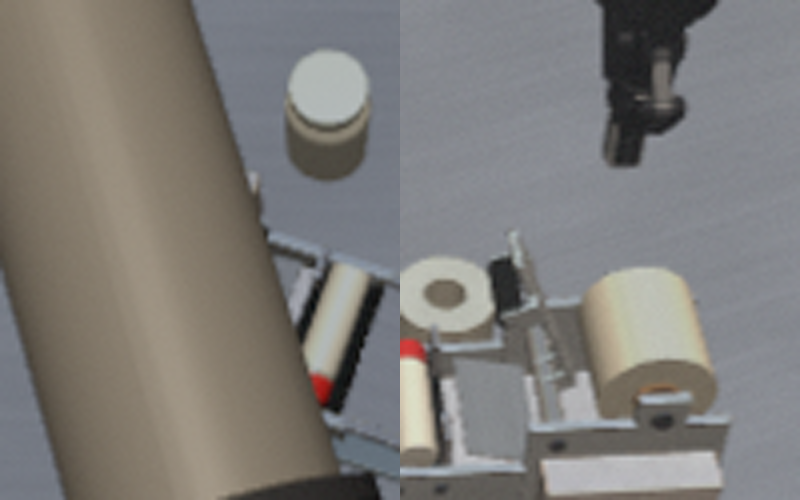

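The finger (tip at scene crop (622,165)) is clear, above and behind the tab (tip at (515,235)). Going down behind it and closing in.

Request:
{"op": "carry_out", "data": {
  "commands": [0,0,0,0,0,-20,1,0,0,0,0,0,-45,1,0,0,0,0,0,-70,1,0,0,0,1,0,-80,1,0,0,0,-2,-9,-80,1,0,0,0,-6,-19,-80,1,0,0,0,-9,-28,-80,1,0,0,0,-9,-28,-80,1]
}}

```text
clock: 9.05
position: [0.6303, 0.0703, 0.2216]
tcp_rot: [2.561, 1.814, 0.002]
force: [-0.5, -0.1, 0.6]
width: 0.0002
grasp_force: 0.0
```

```bash
python3 - <<'E'
from fit import *
s=status.observe(); print({k:s[k] for k in ('clock','position','force')})
q=[.598,-.0145,1.232]; d=s['position'][:2]-q[:2];c,sn=np.cos(q[2]),np.sin(q[2]);x0,y0=c*d[0]+sn*d[1],-sn*d[0]+c*d[1];print('tcp lab',x0,y0)
for th in (1.15,1.1,1.05,1.0,.9,.8,.7,.6,.5,.4,.3,.2,.1,0):
    x,_,z=arm(th,.122+.008*(1.2-th)/1.2,.021,0); dx=x+.011-x0; dy=-y0
    print(th,'lab',np.round([x+.011,z],4),'shift mm',np.round([1e3*(c*dx-sn*dy),1e3*(sn*dx+c*dy),1e3*(z-s['position'][2])],1))
E
```

```text
{'clock': 9.05, 'position': array([0.63032263, 0.07028354, 0.22163612]), 'force': array([-0.5241462 , -0.10988283,  0.61994398])}
tcp lab 0.09070654600699235 -0.0023072799390393244
1.15 lab [0.0752 0.2162] shift mm [ -7.3 -13.9  -5.4]
1.1 lab [0.0691 0.2148] shift mm [ -9.4 -19.6  -6.8]
1.05 lab [0.063  0.2131] shift mm [-11.4 -25.4  -8.5]
1.0 lab [0.057  0.2111] shift mm [-13.4 -31.  -10.5]
0.9 lab [0.0454 0.2062] shift mm [-17.2 -42.  -15.4]
0.8 lab [0.0342 0.2001] shift mm [-21.  -52.5 -21.6]
0.7 lab [0.0237 0.1928] shift mm [-24.5 -62.5 -28.8]
0.6 lab [0.0139 0.1845] shift mm [-27.7 -71.7 -37.2]
0.5 lab [0.0049 0.1752] shift mm [-30.7 -80.2 -46.5]
0.4 lab [-0.0031  0.1649] shift mm [-33.4 -87.7 -56.7]
0.3 lab [-0.0101  0.1539] shift mm [-35.7 -94.3 -67.7]
0.2 lab [-0.0159  0.1421] shift mm [-37.6 -99.8 -79.5]
0.1 lab [-0.0206  0.1298] shift mm [ -39.2 -104.2  -91.8]
0 lab [-0.024  0.117] shift mm [ -40.3 -107.4 -104.6]
```

Request:
{"op": "carry_out", "data": {
  "commands": [0,0,0,-4,-7,-5,1,0,0,0,-7,-14,-7,1,0,0,0,-9,-20,-8,1,0,0,0,-11,-25,-10,1,0,0,0,-13,-31,-12,1,0,0,0,-17,-42,-16,1,0,0,0,-21,-52,-23,1,0,0,0,-24,-62,-30,1,0,0,0,-28,-72,-38,1,0,0,0,-28,-72,-38,1]
}}

```text
clock: 10.05
position: [0.6, -0.0019, 0.1799]
tcp_rot: [-2.563, -1.816, 0.007]
force: [-0.2, 0.1, -0.2]
width: 0.0
grasp_force: 0.0
```

```bash
python3 - <<'E'
from fit import *
import cv2
s=status.observe(); print({k:s[k] for k in ('clock','position','force')})
q=[.598,-.0145,1.232]; d=s['position'][:2]-q[:2];c,sn=np.cos(q[2]),np.sin(q[2]);x0,y0=c*d[0]+sn*d[1],-sn*d[0]+c*d[1];print('tcp lab',x0,y0)
b=viewer.grab_frame('scene')[:,:,::-1]; cv2.imwrite('pics/c9.png',cv2.resize(b[130:255,300:430],None,fx=4,fy=4,interpolation=cv2.INTER_CUBIC))
E
```

```text
{'clock': 10.05, 'position': array([ 0.5999981 , -0.00191927,  0.17992961]), 'force': array([-0.22301863,  0.14700107, -0.20606685])}
tcp lab 0.012529653328033203 0.002296715690596849
```

View pics/c9.png

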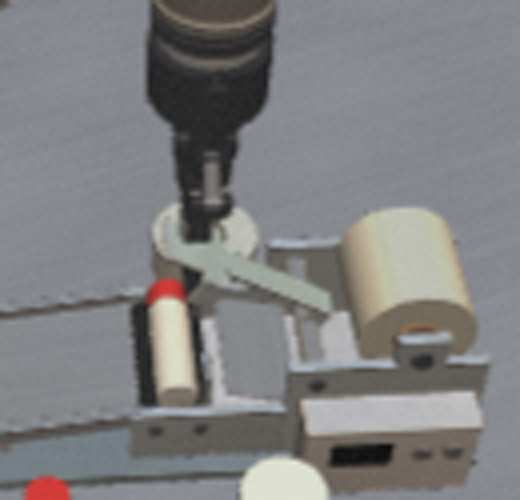

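The finger is pressing on the tab and the arm is about half-way down. The vial stays put in the saddle.

I've now viewed 12 pictures, which is over the limit of 10, so I'll work from the numbers from here on.

Request:
{"op": "carry_out", "data": {
  "commands": [0,0,0,-2.5,-7,-5,1,0,0,0,-4,-11,-10,1,0,0,0,-5,-15,-15,1,0,0,0,-6,-18,-20,1,0,0,0,-7.5,-21,-26,1,0,0,0,-8.5,-24,-32,1,0,0,0,-9.5,-27,-38,1,0,0,0,-10,-29,-44,1,0,0,0,-11,-31,-50,1,0,0,0,-11,-31,-50,1]
}}

```text
clock: 11.1
position: [0.5897, -0.03, 0.1306]
tcp_rot: [-2.559, -1.82, 0.003]
force: [0.2, -0.2, 0.3]
width: 0.0001
grasp_force: 0.0
```

Request:
{"op": "carry_out", "data": {
  "commands": [0,0,0,0,-1,-3,1,0,0,0,-1,-2,-6,1,0,0,0,-1,-3,-8,1,0,0,0,-1,-3,-8,1]
}}

```text
clock: 11.5
position: [0.5894, -0.0326, 0.1236]
tcp_rot: [-2.56, -1.821, 0.001]
force: [-0.1, -0.0, -0.3]
width: -0.0001
grasp_force: 0.0
```

Request:
{"op": "carry_out", "data": {
  "commands": [0,0,0,0,0,-2,1,0,0,0,0,0,-4,1,0,0,0,0,0,-4,1]
}}

```text
clock: 11.8
position: [0.5895, -0.0325, 0.1196]
tcp_rot: [-2.56, -1.821, 0.001]
force: [-0.2, -0.2, 0.8]
width: -0.0002
grasp_force: 0.0
```

Request:
{"op": "carry_out", "data": {
  "commands": [0,0,0,0,0,-1,1,0,0,0,0,0,-2,1,0,0,0,0,0,-2,1]
}}

```text
clock: 12.1
position: [0.5896, -0.0324, 0.1178]
tcp_rot: [-2.56, -1.821, 0.0]
force: [0.4, -0.2, 0.5]
width: 0.0001
grasp_force: 0.0
```

Request:
{"op": "carry_out", "data": {
  "commands": [0,0,0,0,0,-1,1,0,0,0,0,0,-2,1,0,0,0,0,0,-2,1]
}}

```text
clock: 12.4
position: [0.5897, -0.0324, 0.1172]
tcp_rot: [2.559, 1.821, 0.0]
force: [-1.8, 0.8, 6.8]
width: -0.0003
grasp_force: 3.0
```

The upward force rose to 6.8 N at z = 117 mm, which is exactly the expected resting height. I'll hold briefly, then lift straight off.

Request:
{"op": "carry_out", "data": {
  "commands": [0,0,0,0,0,0,1,0,0,0,0,0,0,1,0,0,0,0,0,0,1,0,0,0,0,0,10,1,0,0,0,0,0,30,1,0,0,0,0,0,60,1,0,0,0,0,0,95,1,0,0,0,0,0,120,1,0,0,0,0,0,120,1,0,0,0,0,0,120,1]
}}

```text
clock: 13.4
position: [0.5899, -0.0322, 0.2365]
tcp_rot: [2.559, 1.821, 0.002]
force: [-0.9, 0.0, -1.3]
width: -0.0001
grasp_force: 0.0
```

```bash
python3 - <<'E'
from fit import *
import cv2
s=status.observe(); print({k:s[k] for k in ('clock','position','force')})
# numeric check: vial's cap in the scene view against the predicted saddle place
a=viewer.grab_frame('scene').astype(int); m=(a[...,0]>120)&(a[...,1]<70); sub=m[190:215,325:360]
ys,xs=np.nonzero(sub); print('cap px',xs.mean()+325,ys.mean()+190,len(xs),'pred',proj('scene',W([.598,-.0145,1.232],[[0,.042,.075]])))
w=viewer.grab_frame('wrist'); b=cv2.inRange(w[:,:,::-1],(0,0,120),(70,70,255)); n,l,st,ce=cv2.connectedComponentsWithStats(b); print(st[1:][st[1:,4]>80].tolist())
print(proj('wrist',W([.598,-.0145,1.232],[[0,.05,.071],[-.044,.018,.117],[-.044,-.018,.117]])))
E
```

```text
{'clock': 13.4, 'position': array([ 0.58991828, -0.0321632 ,  0.23649533]), 'force': array([-0.93058206,  0.04683638, -1.30650211])}
cap px nan nan 0 pred [[340.66040815 203.03824069]]
[[278, 157, 16, 26, 375], [441, 246, 27, 25, 487], [596, 381, 15, 11, 121]]
[[278.03034199 168.19973277]
 [304.93386101 219.58998999]
 [341.17796328 219.77275705]]<stdin>:6: RuntimeWarning: Mean of empty slice.
  ret = ret.dtype.type(ret / rcount)
```

The wrist view puts the cap end at column 278, rows 157–183, against a prediction of (278,168) for a vial seated in the saddle. Handing in.

```bash
python3 -c "
from workcell import manip; print(manip.hand_in())"
```

```text
the job is handed in; nothing more can be done
None
```

I rolled the vial into the saddle, pressed the arm down until its roller met the vial (6.8 N at 117 mm) and handed in clear of everything; no verdict came back, and I viewed 12 pictures against the limit of 10.

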